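# Set out the weighing kit and file the record plate

### The arm

A 6-joint arm with a two-finger parallel gripper is mounted at the origin on the work surface. World frame = base frame: x ahead of the robot, y to its left, z up, the work surface at z = 0. Lengths are in m, angles in rad, forces in N, time in s.
With the tool pointing down it reaches from about 0.35 to 0.775 m from the base axis. Payload 7.3 kg.
Tool frame: the origin (TCP) lies midway between the tips of the shut fingers; the grasp point (between the pads) lies 19 mm behind it; z points along the fingers, y is the line along which they close (so a half turn about z gives the same grasp; the last joint's range is limited). The gripper opens to 92 mm and grips with 3 to 60 N. Pads are 19 mm wide; open, the fingers measure 130 mm over their backs; the gripper's body (75 mm by 190 mm) begins 47 mm behind the grasp point.
Start: joints at [-1.314, 0.342, 1.524, -0, 1.275, -0.146], TCP at [0.206, -0.483, 0.227] pointing down, gripper open.
Joint ranges: [-2.53, 2.53], [-0.77, 2.02], [0.04, 2.7], [-1, 4.14], [0.28, 2.66], [-3.11, 3.11]. Speed limits (rad/s): [2.57, 2.57, 3.14, 3.14, 3.14, 3.14].

### API

Orientations are given as [roll, pitch, yaw] about the fixed x, y, z axes, in that order (R = Rz(yaw) Ry(pitch) Rx(roll)).
In Python, from cell import monitor, vision, workorder gives the robot as it stands.
- The arm moves only by the tool move_arm, never from a script. Its argument "rows" is a list of rows, each a list of 5 numbers: the shift along the world's x, y, z in mm, then the turn about the world's z in rad, then the closure, from -1 (fully open) to 1 (shut). A call has 1 to 12 rows; each row shifts and turns the commanded pose from where the row before left it; what a row does not reach is not made up. A row lasts 1/10 s, in which the tool goes at most 50 mm and 8.59 degrees, less where a joint would pass 70% of its speed; a pose out of reach is approached as far as the arm can. A call is refused whole if a number of a shift passes 50 or a number of a turn 0.15, either way. A call with a gripper value outside its range is refused whole. The fingers move at their own pace and stop on an object; "newtons" is the grip in N (left out, the last holds). Time passes only in rows, so rows that do not move let the fingers close. It gives the time, the measured TCP pose, the force, the opening and the grip force at its end, in the units of the state.
- monitor.observe(): the state, without advancing time (a new reading comes with each control period).
- vision.read_camera(name): name is "scene" or "top"; returns the picture (420x560x3 uint8, red, green, blue); there is no depth.
- vision.get_calibration(name): a dict with "K" (3x3 intrinsics, pixels), "T" (4x4, takes a point from camera to world coordinates). Camera axes: x right, y up, looking along -z (the intrinsics and any distortion apply to the point x, -y, -z); pixel columns grow to the right and rows downward; lengths in m; the calibration is good to about 2 mm. A picture is of the moment at which its call begins. get_calibration takes no time and is no camera call.
- workorder.hand_in(): hands the job in; it is judged then, once.
The state is a dict: "time": time; "qpos": joint angles; "qvel": joint speeds; "joint_efforts": joint torques, N m; "tool_pos": TCP position; "tool_rot": TCP orientation; "contact_force": force on the tool from outside, world axes, zero at the start; "torque": the same for the moment, N m; "opening": finger opening in m; "grip_force": force on a finger pad.
Only numpy, scipy, OpenCV 4.12 (cv2) and the standard library are available. Lean on these libraries where they do the work, as an engineer would, in place of code of your own. Each camera call takes 0.05 s, during which the arm holds its last target. There are 200 camera calls.

### The job

Set out the weighing kit on the rubber mat: the sample tin upright on the middle circle with its knobbed lid squarely on top, the porcelain cup upright on the circle to the left of it and the brass weight upright on the circle to the right (left and right as the robot sees them). Lay the loose record plate squarely on the pile in the card holder and then fold the weighted arm over so that it rests on the plate and holds it down. Leave the coffee cup and the phone where they are.

Things in the scene. Friction and masses are not known exactly. Their poses are not given: they have to be found in the camera images.
- tin: empty open round sample tin, bare aluminium, 60 mm diameter, 30 mm tall, 3 mm wall; loose, stands upright on the table at the start. Origin: centre of its underside, z up.
- lid: flat round aluminium lid of the tin: disc 64 mm diameter and 4 mm thick with a black upright cylindrical knob in the middle of its top, 18 mm diameter, 22 mm tall (26 mm overall); loose, lies knob up on the table at the start. Its underside is flat, it simply rests on the tin's rim. Origin: centre of its underside, z up.
- crucible: small open straight-sided white porcelain cup, 36 mm diameter, 42 mm tall; loose, upright. Origin: centre of its underside, z up.
- weight: brass balance weight: cylinder 30 mm diameter and 30 mm tall, then a narrow neck and a 20 mm wide knob, 47 mm overall, about 190 g; loose, upright. Origin: centre of its underside, z up.
- plate: record plate: loose stiff white plastic plate, 40 mm (its x) by 90 mm (its y), 6 mm thick, lying flat on the table at the start. Origin: centre of its underside, z up.
- mat: dark grey rubber mat fixed to the table, 110 mm (its x, away from the robot) by 240 mm (its y, to the robot's left), 4 mm thick, turned up to 0.25 rad. Pale circles drawn on it: a 74 mm one in the middle (at the origin) and two 50 mm ones, the left at y = +75 mm, the right at y = -75 mm. Origin: centre of its underside, z up.
- holder: fixed card holder, turned up to 0.25 rad: dark steel base, its x -40 to 40 mm, its y -70 to 110 mm, 12 mm thick; on it a fixed pile of two plates like the record plate (40 mm in x, 90 mm in y, centred on the origin), top at z = 24 mm. At the +y (left) end 52 mm high cheeks carry the weighted arm (joint hold_bar). Origin: on the underside below the middle of the pile, z up.
- hold_bar (a joint): angle (rad) of the holder's arm: steel bar 18 x 6 mm, 92 mm long, round foot under it 75 mm from the hinge. Hinge along holder x at y = +75, z = 40 mm. 0: level over the pile, pointing to -y; 1.57: upright. Starts 1.7 to 1.95 (stop), leaning back to +y, tip 130 mm above table. Stays when near upright; pushed 0.3 rad past it towards the pile it falls softly; the push needs 0.5 N. Reads 0.05 on the plate.
- coffee_cup: paper coffee cup with a black lid, 116 mm tall, 84 mm wide at the top, loose bystander. Origin: centre of its underside.
- phone: black phone lying flat, 75 by 150 by 9 mm, loose bystander. Origin: centre of its underside.
There are look-alikes about, which are no part of the job. Leave any purple look-alike of the tin alone.

How it is judged:
At the end, for the whole second after the job is handed in: Tin, cup and weight upright within 14 mm (per mat axis) of the middle, left and right circles; lid level on the tin within 9 mm; plate flat on the pile within 10 mm across, 12 mm along, 0.2 rad, the arm resting on it (0.025 to 0.085 rad); all released and at rest (x of tin in the frame of mat between -0.014 and 0.014 m and y of tin in the frame of mat between -0.014 and 0.014 m and z of tin in the frame of mat between 0.001 and 0.007 m and angle between each of tin, crucible, weight, lid, plate's own z axis and vertical below 0.1 rad and linear speed of each of tin, crucible, weight, lid, plate below 0.02 m/s and angular speed of each of tin, crucible, weight, lid, plate below 0.3 rad/s and x of crucible in the frame of mat between -0.014 and 0.014 m and y of crucible in the frame of mat between 0.061 and 0.089 m and z of crucible in the frame of mat between 0.001 and 0.007 m and x of weight in the frame of mat between -0.014 and 0.014 m and y of weight in the frame of mat between -0.089 and -0.061 m and z of weight in the frame of mat between 0.001 and 0.007 m and x of lid in the frame of tin between -0.02 and 0.02 m and y of lid in the frame of tin between -0.02 and 0.02 m and z of lid in the frame of tin between 0.027 and 0.033 m and horizontal distance between lid and tin below 0.009 m and x of plate in the frame of holder between -0.01 and 0.01 m and y of plate in the frame of holder between -0.012 and 0.012 m and z of plate in the frame of holder between 0.021 and 0.027 m and angle between the y axis of plate and the y axis of holder, either way round below 0.2 rad and value of joint hold_bar between 0.025 and 0.085 rad and velocity of joint hold_bar between -0.05 and 0.05 rad/s); the robot touches nothing.
It fails at once if the coffee cup is moved more than 30 mm or tipped (distance of coffee_cup from where it was at the start of the episode above 0.03 m or angle between coffee_cup's own z axis and vertical above 0.3 rad).
It fails at once if the phone is moved more than 30 mm (distance of phone from where it was at the start of the episode above 0.03 m).
It also fails if it takes over 138 s, if anything falls off the work surface, if the arm or the gripper's body presses on something with over 40 N, if the wrist force passes 120 N, or if a joint passes its speed limit or range.

## Working session

There is one attempt and no reset: what is moved stays moved. The work goes in short steps, Python scripts to look and compute and a tool call to move; the robot and the scene stay as the last step left them, time stands still between calls to the robot, and variables do not carry over. Pictures are saved under pics/ and viewed, at most 14 in all, crops included, and the job is handed in when it is done.

Besides the shell and the picture viewer there is one more tool, called after "Emit:" as name([rows], argument=value, ...), one row to a line, values as JSON. move_arm: Moves the arm, as the interface text tells. Its arguments: {"type":"object","properties":{"rows":{"type":"array","items":{"type":"array","items":{"type":"number"}}},"newtons":{"type":"number"}},"required":["rows"]}

```bash
mkdir -p pics; cat > h.py <<'E'
import numpy as np, cv2
from cell import monitor, vision, workorder
def shot(cam,name):
    im=vision.read_camera(cam); cv2.imwrite(f'pics/{name}.png',cv2.cvtColor(im,cv2.COLOR_RGB2BGR)); return im
def ray(cam,u,v):
    c=vision.get_calibration(cam);K=np.array(c['K']);T=np.array(c['T'])
    d=np.linalg.solve(K,[u,v,1.]);d=T[:3,:3]@[d[0],-d[1],-d[2]];return T[:3,3],d
def pt(cam,u,v,z):
    o,d=ray(cam,u,v);return o+d*(z-o[2])/d[2]
def pix(cam,p):
    c=vision.get_calibration(cam);K=np.array(c['K']);T=np.array(c['T'])
    q=T[:3,:3].T@(np.array(p)-T[:3,3]);q=K@[q[0],-q[1],-q[2]];return q[:2]/q[2]
E
python3 - <<'E'
from h import *
for c in('top','scene'):
    shot(c,c+'0');k=vision.get_calibration(c);print(c,{a:np.round(b,3).tolist() for a,b in k.items()})
print(monitor.observe())
E
```

```text
top {'K': [[516.697, 0.0, 270.443], [0.0, 516.697, 219.254], [0.0, 0.0, 1.0]], 'T': [[-0.012, 0.997, -0.071, 0.395], [-1.0, -0.013, -0.016, -0.117], [-0.017, 0.07, 0.997, 1.384], [0.0, 0.0, 0.0, 1.0]]}
scene {'K': [[512.418, 0.0, 284.171], [0.0, 512.418, 205.649], [0.0, 0.0, 1.0]], 'T': [[-0.53, -0.654, 0.54, 1.038], [0.848, -0.398, 0.349, 0.254], [-0.014, 0.643, 0.766, 0.903], [0.0, 0.0, 0.0, 1.0]]}
{'time': 0.1, 'qpos': array([-1.31403049e+00,  3.42663953e-01,  1.52493120e+00, -6.25650278e-05,
        1.27539083e+00, -1.45977710e-01]), 'qvel': array([ 0.00167697, -0.00070952, -0.00292616, -0.0008455 ,  0.00170372,
        0.00049251]), 'joint_efforts': array([ 1.21259967e-03, -4.32006848e+01, -2.44693476e+01,  7.18639302e-02,
        5.26133215e-02, -4.95519964e-05]), 'tool_pos': array([ 0.20568964, -0.48262891,  0.22610541]), 'tool_rot': array([-3.14020544e+00, -1.43480810e-04,  4.02761707e-01]), 'contact_force': array([ 0.28670233, -0.14029919,  0.50806498]), 'torque': array([ 0.0306392 ,  0.00982665, -0.0494982 ]), 'grip_force': 0.0, 'opening': 0.09188169276956161}
```

View pics/top0.png

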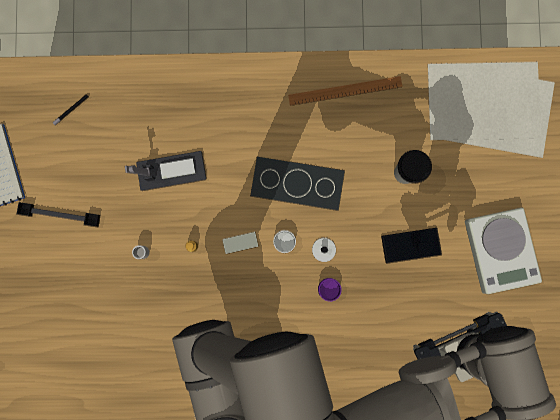

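View pics/scene0.png

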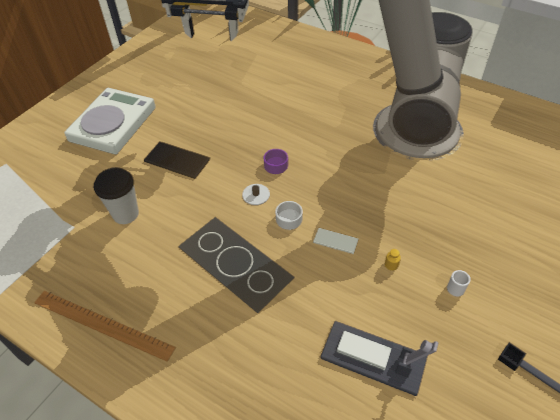

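The top view shows the crucible at (139,252), weight (192,245), plate (240,243), tin (284,241), lid (324,249), mat (297,183), pile (178,169) with hinge on its left, coffee cup (413,166), phone (411,245). The scene view agrees, and the holder arm stands up at its left end.

```bash
cat > m.py <<'E'
from h import *
im=cv2.imread('pics/top0.png')
hsv=cv2.cvtColor(im,cv2.COLOR_BGR2HSV)
def blob(x0,y0,x1,y1,mask):
    m=np.zeros(mask.shape,np.uint8);m[y0:y1,x0:x1]=mask[y0:y1,x0:x1]*255
    cs,_=cv2.findContours(m,cv2.RETR_EXTERNAL,cv2.CHAIN_APPROX_NONE)
    return max(cs,key=cv2.contourArea)
S,V,H=hsv[...,1],hsv[...,2],hsv[...,0]
def rect(name,box,mask,z):
    b=cv2.boxPoints(cv2.minAreaRect(blob(*box,mask)))
    P=np.array([pt('top',u,v,z)[:2] for u,v in b]);e=[P[1]-P[0],P[2]-P[1]]
    l=max(e,key=np.linalg.norm)
    a=np.arctan2(l[1],l[0]);print(name,'c',P.mean(0).round(4),'size',[round(float(np.linalg.norm(x)),4) for x in e],'yaxis yaw-pi/2',round(((a)%np.pi)-np.pi/2,3))
def circ(name,box,mask,z):
    c=blob(*box,mask);(u,v),r=cv2.minEnclosingCircle(c);M=cv2.moments(c)
    u2,v2=M['m10']/M['m00'],M['m01']/M['m00']
    print(name,'circ',pt('top',u,v,z)[:2].round(4),'cent',pt('top',u2,v2,z)[:2].round(4),'r mm',r*2.6, (round(u),round(v)))
pale=(S<70)&(V>110)
rect('plate',(215,228,263,258),(S<75)&(V>90),.006)
rect('pile',(157,155,200,183),pale,.024)
rect('mat',(245,150,350,215),(S<90)&(V<75),.004)
rect('base',(120,145,212,195),(S<110)&(V<75),.012)
circ('tin',(268,225,300,256),(S<75)&(V>90),.03)
circ('lid',(309,233,340,266),((S<75)&(V>110))|(V<50),.004)
circ('lidknob',(316,240,333,258),(V<60),.026)
circ('cruc',(128,242,151,262),pale,.042)
circ('weight',(183,236,202,256),(S>150)&(V>90)&(H>17)&(H<32),.03)
for n,b in(('cm',(280,168,315,200)),('cl',(258,168,282,192)),('cr',(313,175,338,200))): circ(n,b,(V>95)&(S<90),.004)
a=cv2.resize(im[135:275,115:350],None,fx=3.4,fy=3.4,interpolation=cv2.INTER_CUBIC);cv2.imwrite('pics/crop0.png',a)
E
python3 m.py
```

```text
plate c [ 0.4325 -0.0121] size [0.0901, 0.041] yaxis yaw-pi/2 0.214
pile c [0.6309 0.1528] size [0.0897, 0.0408] yaxis yaw-pi/2 0.159
mat c [ 0.5901 -0.1673] size [0.109, 0.2402] yaxis yaw-pi/2 -0.178
base c [0.627  0.1767] size [0.1904, 0.0803] yaxis yaw-pi/2 0.157
tin circ [ 0.4331 -0.13  ] cent [ 0.4331 -0.1302] r mm 30.034176063537597 (284, 241)
lid circ [ 0.4109 -0.235 ] cent [ 0.4105 -0.235 ] r mm 31.855903816223147 (324, 249)
lidknob circ [ 0.4113 -0.2343] cent [ 0.4109 -0.234 ] r mm 8.222181749343873 (324, 249)
cruc circ [0.4086 0.2476] cent [0.4097 0.2498] r mm 19.530321216583253 (139, 252)
weight circ [0.4234 0.1157] cent [0.4237 0.1154] r mm 14.534702110290528 (190, 246)
cm circ [ 0.5899 -0.1675] cent [ 0.5899 -0.1674] r mm 37.618945884704594 (297, 183)
cl circ [ 0.5867 -0.0824] cent [ 0.5813 -0.081 ] r mm 14.822541046142579 (266, 184)
cr circ [ 0.5763 -0.2408] cent [ 0.5768 -0.2411] r mm 26.32325439453125 (324, 188)
```

View pics/crop0.png

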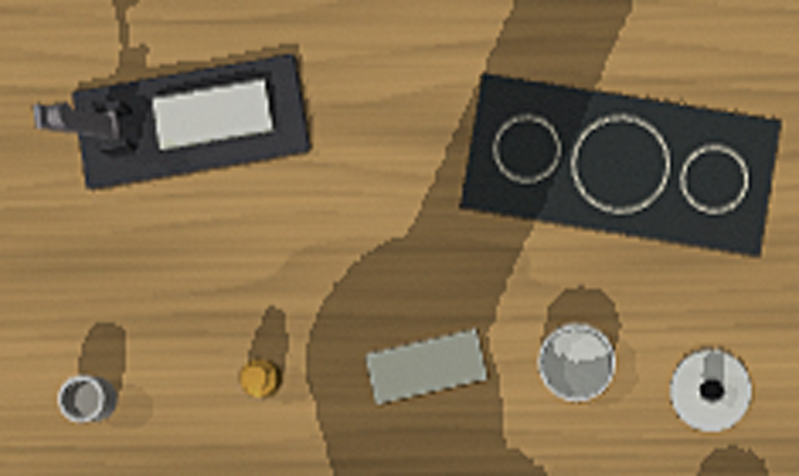

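Emit:
move_arm([
  [19, 29.5, 0, 0.1, -1],
  [19, 29.5, 0, 0.1, -1],
  [19, 29.5, 0, 0.1, -1],
  [19, 29.5, 0, 0.1, -1],
  [19, 29.5, 0, 0.1, -1],
  [19, 29.5, 0, 0.1, -1],
  [19, 29.5, -15, 0.1, -1],
  [19, 29.5, -20, 0.1, -1],
  [19, 29.5, -25, 0.1, -1],
  [19, 29.5, -25, 0.09, -1],
  [19, 29.5, -25, 0, -1],
  [19, 29.5, -20, 0, -1],
], newtons=15)

```text
time: 1.3
tool_pos: [0.4339, -0.1274, 0.0953]
tool_rot: [-3.14, -0.0, 1.393]
contact_force: [-0.0, -0.6, 0.9]
opening: 0.0916
grip_force: 0.0
```

Emit:
move_arm([
  [-0.5, -2.5, -30, 0, -1],
  [0, 0, -30, 0, -1],
  [0, 0, -20, 0, -1],
  [0, 0, -10, 0, -1],
  [0, 0, 0, 0, -1],
  [0, 0, 0, 0, 1],
  [0, 0, 0, 0, 1],
  [0, 0, 0, 0, 1],
  [0, 0, 0, 0, 1],
  [0, 0, 0, 0, 1],
  [0, 0, 0, 0, 1],
  [0, 0, 0, 0, 1],
])

```text
time: 2.5
tool_pos: [0.4335, -0.1316, 0.0072]
tool_rot: [3.141, 0.0, 1.393]
contact_force: [-1.1, 0.6, 6.6]
opening: 0.06
grip_force: 15.0
```

Emit:
move_arm([
  [0, 0, 20, 0, 1],
  [0, 0, 30, 0, 1],
  [20, -4, 0, 0, 1],
  [26, -7, 0, 0, 1],
  [26, -7, 0, 0, 1],
  [26, -7, 0, 0, 1],
  [26, -7, 0, 0, 1],
  [22, -4, 0, 0, 1],
  [10.5, -1.5, 0, 0, 1],
  [0, 0, 0, 0, 1],
  [0, 0, 0, 0, 1],
])

```text
time: 3.6
tool_pos: [0.589, -0.1687, 0.0561]
tool_rot: [-3.14, -0.0, 1.393]
contact_force: [-0.4, 0.0, -1.4]
opening: 0.06
grip_force: 15.0
```

Emit:
move_arm([
  [1, 1, -20, 0, 1],
  [0, 0, -15, 0, 1],
  [0, 0, -6, 0, 1],
  [0, 0, -3, 0, 1],
  [0, 0, -1, 0, 1],
  [0, 0, 0, 0, 1],
  [0, 0, 0, 0, -1],
  [0, 0, 0, 0, -1],
  [0, 0, 0, 0, -1],
  [0, 0, 0, 0, -1],
  [0, 0, 0, 0, -1],
])

```text
time: 4.7
tool_pos: [0.5909, -0.168, 0.0118]
tool_rot: [3.141, 0.0, 1.393]
contact_force: [0.0, 0.2, -0.2]
opening: 0.091
grip_force: 0.0
```

Emit:
move_arm([
  [0, 0, 25, 0, -1],
  [0, 0, 30, 0, -1],
  [-20, -8, 10, 0, -1],
  [-30, -11, 0, 0, -1],
  [-30, -11, 0, 0, -1],
  [-30, -11, 0, 0, -1],
  [-30, -11, 0, 0, -1],
  [-25, -9, 0, 0, -0.4],
  [-15, -5.5, 0, 0, -0.4],
  [0, 0, 0, 0, -0.4],
  [0, 0, 0, 0, -0.4],
])

```text
time: 5.8
tool_pos: [0.4116, -0.2348, 0.077]
tool_rot: [3.14, 0.0, 1.392]
contact_force: [0.2, 1.0, 1.2]
opening: 0.0662
grip_force: 0.0
```

```bash
python3 - <<'E'
from h import *
a=shot('scene','s1');cv2.imwrite('pics/s1c.png',cv2.resize(cv2.cvtColor(a,cv2.COLOR_RGB2BGR)[120:320,130:400],None,fx=2.9,fy=2.9))
print(pix('scene',[.4109,-.2345,.015]),monitor.observe()['tool_pos'])
E
```

```text
[253.96667528 191.11798453] [ 0.41186968 -0.23464671  0.07694491]
```

View pics/s1c.png

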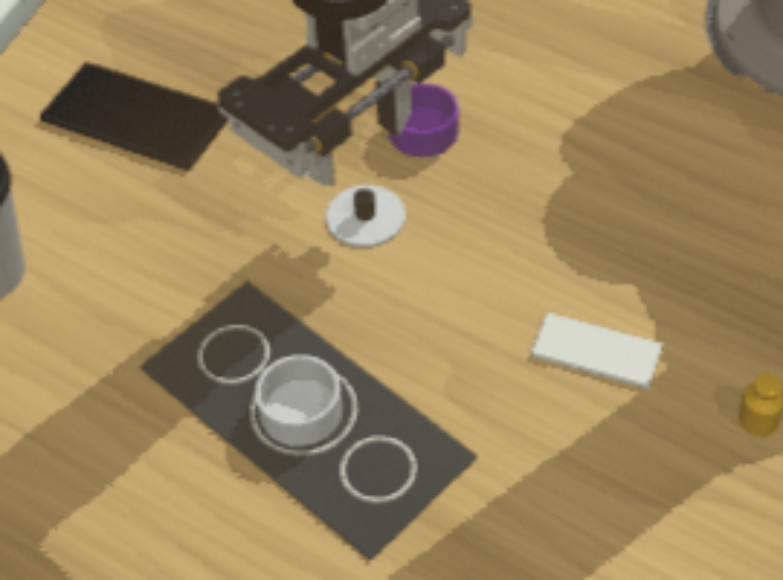

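The tin stands on the middle circle and the lid knob is at the predicted pixel. I'll grasp it.

Emit:
move_arm([
  [-0.5, 0, -25, 0, -0.4],
  [0, 0, -25, 0, -0.4],
  [0, 0, -12, 0, -0.4],
  [0, 0, -5, 0, -0.4],
  [0, 0, 0, 0, -0.4],
  [0, 0, 0, 0, 1],
  [0, 0, 0, 0, 1],
  [0, 0, 0, 0, 1],
  [0, 0, 0, 0, 1],
  [0, 0, 0, 0, 1],
  [0, 0, 0, 0, 1],
  [0, 0, 0, 0, 1],
])

```text
time: 7.05
tool_pos: [0.4103, -0.2345, 0.0098]
tool_rot: [3.141, 0.0, 1.393]
contact_force: [-0.6, -0.3, 0.3]
opening: 0.0176
grip_force: 15.0
```

Emit:
move_arm([
  [0, 0, 20, 0, 1],
  [0, 0, 35, 0, 1],
  [0, 0, 30, 0, 1],
  [20, 7, 5, 0, 1],
  [30, 11, 0, 0, 1],
  [30, 11, 0, 0, 1],
  [30, 11, 0, 0, 1],
  [30, 11, 0, 0, 1],
  [25, 10, 0, 0, 1],
  [15.5, 6.5, 0, 0, 1],
  [0, 0, 0, 0, 1],
  [0, 0, 0, 0, 1],
])

```text
time: 8.25
tool_pos: [0.5901, -0.1669, 0.0992]
tool_rot: [-3.14, -0.0, 1.393]
contact_force: [-0.3, 0.8, 0.3]
opening: 0.0172
grip_force: 15.0
```

```bash
python3 - <<'E'
from h import *
a=shot('scene','s2');cv2.imwrite('pics/s2c.png',cv2.resize(cv2.cvtColor(a,cv2.COLOR_RGB2BGR)[130:330,130:330],None,fx=2.9,fy=2.9))
print(monitor.observe()['tool_pos'],pix('scene',[.5905,-.1675,.034]),pix('scene',[.5905,-.1675,.1]))
E
```

```text
[ 0.58983134 -0.16713669  0.09935295] [231.35495443 253.4341864 ] [228.23640717 234.16640589]
```

View pics/s2c.png

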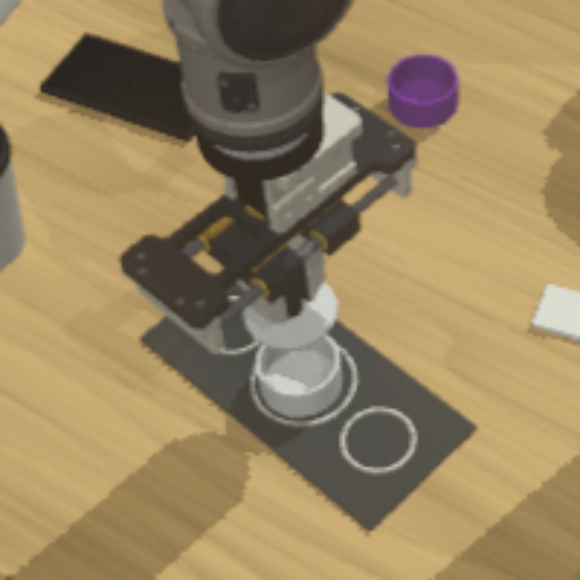

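Lid centre (291,313 in the crop) and tin rim (299,358) show the same small pixel bias against prediction, so they are aligned.

Emit:
move_arm([
  [0.5, 0, -25, 0, 1],
  [0, 0, -18, 0, 1],
  [0, 0, -6, 0, 1],
  [0, 0, -4, 0, 1],
  [0, 0, -2, 0, 1],
  [0, 0, 0, 0, 1],
  [0, 0, 0, 0, 1],
  [0, 0, 0, 0, -0.4],
  [0, 0, 0, 0, -0.4],
  [0, 0, 0, 0, -0.4],
  [0, 0, 0, 0, -0.4],
  [0, 0, 0, 0, -0.4],
])

```text
time: 9.5
tool_pos: [0.5914, -0.167, 0.0448]
tool_rot: [3.141, 0.0, 1.393]
contact_force: [-0.0, -0.5, -0.2]
opening: 0.0528
grip_force: 0.0
```

Emit:
move_arm([
  [0, 0, 30, 0, -0.4],
  [0, 0, 40, 0, -0.4],
  [-15, 30, 10, 0, -0.4],
  [-18, 41, 0, 0, -0.4],
  [-18, 41, 0, 0, -0.4],
  [-18, 41, 0, 0, -0.4],
  [-18, 41, 0, 0, -0.4],
  [-18, 41, 0, 0, -0.4],
  [-18, 41, 0, 0, -0.4],
  [-18, 41, 0, 0, -0.4],
  [-18, 41, 0, 0, -0.4],
  [-15, 35, 0, 0, -0.4],
])

```text
time: 10.7
tool_pos: [0.4162, 0.2278, 0.125]
tool_rot: [3.141, -0.0, 1.393]
contact_force: [1.5, -0.5, 0.1]
opening: 0.0643
grip_force: 0.0
```

Emit:
move_arm([
  [-8, 22, -20, 0, -0.4],
  [0, 0, -20, 0, -0.4],
  [0, 0, 0, 0, -0.4],
  [0, 0, 0, 0, -0.4],
])

```text
time: 11.1
tool_pos: [0.4094, 0.2479, 0.085]
tool_rot: [-3.141, 0.0, 1.393]
contact_force: [-0.0, -0.5, 0.0]
opening: 0.0641
grip_force: 0.0
```

```bash
python3 - <<'E'
from h import *
a=shot('scene','s3');cv2.imwrite('pics/s3c.png',cv2.resize(cv2.cvtColor(a,cv2.COLOR_RGB2BGR)[180:380,190:490],None,fx=2.6,fy=2.6))
t=monitor.observe()['tool_pos'];print(t,pix('scene',t),pix('scene',[.4086,.248,.042]))
E
```

```text
[0.4099409  0.24783149 0.08543314] [463.64148796 265.25955804] [458.29522171 277.12380385]
```

View pics/s3c.png

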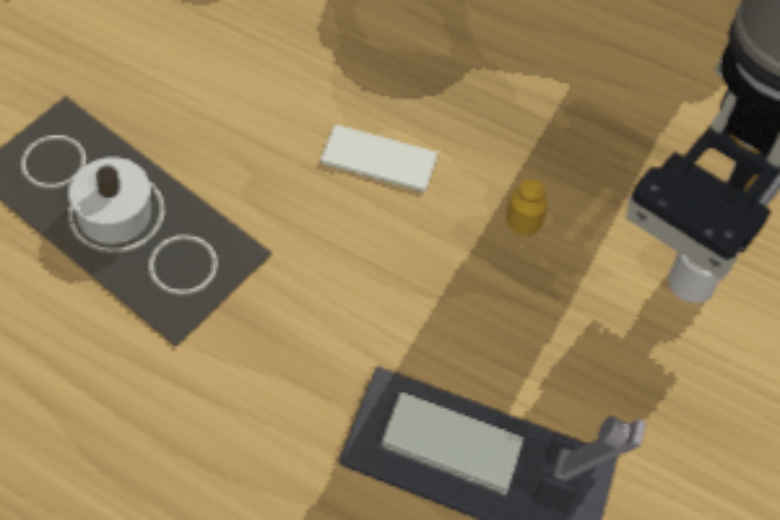

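The lid sits on the tin; the gripper is above the crucible. Descending.

Emit:
move_arm([
  [0, 0, -25, 0, -0.4],
  [0, 0, -25, 0, -0.4],
  [0, 0, -14, 0, -0.4],
  [0, 0, -5, 0, -0.4],
  [0, 0, 0, 0, -0.4],
  [0, 0, 0, 0, 1],
  [0, 0, 0, 0, 1],
  [0, 0, 0, 0, 1],
  [0, 0, 0, 0, 1],
  [0, 0, 0, 0, 1],
  [0, 0, 0, 0, 1],
])

```text
time: 12.25
tool_pos: [0.4095, 0.2481, 0.0161]
tool_rot: [3.141, -0.0, 1.393]
contact_force: [-1.1, -0.5, 6.0]
opening: 0.036
grip_force: 15.0
```

Emit:
move_arm([
  [0, 0, 25, 0, 1],
  [0, 0, 40, 0, 1],
  [0, -25, 35, 0, 1],
  [5, -40, 5, 0, 1],
  [18, -40, 0, 0, 1],
  [25, -38, 0, 0, 1],
  [25, -38, 0, 0, 1],
  [25, -38, 0, 0, 1],
  [25, -38, 0, 0, 1],
  [25, -35, 0, 0, 1],
  [25, -28, 0, 0, 1],
  [15, -16.5, 0, 0, 1],
])

```text
time: 13.45
tool_pos: [0.5986, -0.0912, 0.1202]
tool_rot: [3.141, 0.0, 1.391]
contact_force: [0.7, 0.4, -1.1]
opening: 0.0356
grip_force: 15.0
```

Emit:
move_arm([
  [5.5, -5, -30, 0, 1],
  [0, 0, -30, 0, 1],
  [0, 0, -20, 0, 1],
  [0, 0, 0, 0, 1],
  [0, 0, 0, 0, 1],
])

```text
time: 13.95
tool_pos: [0.6029, -0.0934, 0.0408]
tool_rot: [-3.141, -0.0, 1.393]
contact_force: [0.6, 1.3, -0.7]
opening: 0.0354
grip_force: 15.0
```

Emit:
move_arm([
  [0, 0, -10, 0, 1],
  [0, 0, -6, 0, 1],
  [0, 0, -3, 0, 1],
  [0, 0, -1, 0, 1],
  [0, 0, 0, 0, 1],
  [0, 0, 0, 0, 1],
  [0, 0, 0, 0, -0.4],
  [0, 0, 0, 0, -0.4],
  [0, 0, 0, 0, -0.4],
  [0, 0, 0, 0, -0.4],
  [0, 0, 0, 0, -0.4],
])

```text
time: 15.05
tool_pos: [0.6028, -0.0935, 0.0208]
tool_rot: [3.141, 0.0, 1.393]
contact_force: [-0.1, 0.1, 0.3]
opening: 0.0638
grip_force: 0.0
```

Emit:
move_arm([
  [0, 0, 30, 0, -0.4],
  [0, 0, 40, 0, -0.4],
  [-15, 15, 15, 0, -0.4],
  [-25, 28, 0, 0, -0.4],
  [-25, 30, 0, 0, -0.4],
  [-25, 30, 0, 0, -0.4],
  [-25, 30, 0, 0, -0.4],
  [-25, 28, 0, 0, -0.4],
  [-20, 25, -10, 0, -0.4],
  [-15, 15, -10, 0, -0.4],
  [-4.5, 8, 0, 0, -0.4],
  [0, 0, 0, 0, -0.4],
])

```text
time: 16.25
tool_pos: [0.4233, 0.1161, 0.0861]
tool_rot: [3.141, -0.0, 1.394]
contact_force: [0.9, 0.5, -0.2]
opening: 0.0641
grip_force: 0.0
```

Emit:
move_arm([
  [0, -0.5, -30, 0, -0.4],
  [0, 0, -28, 0, -0.4],
  [0, 0, -15, 0, -0.4],
  [0, 0, -6, 0, -0.4],
  [0, 0, 0, 0, -0.4],
  [0, 0, 0, 0, 1],
  [0, 0, 0, 0, 1],
  [0, 0, 0, 0, 1],
  [0, 0, 0, 0, 1],
  [0, 0, 0, 0, 1],
  [0, 0, 0, 0, 1],
], newtons=25)

```text
time: 17.35
tool_pos: [0.4233, 0.115, 0.007]
tool_rot: [3.141, -0.0, 1.393]
contact_force: [-0.6, -0.5, 3.9]
opening: 0.029
grip_force: 25.0
```

Emit:
move_arm([
  [0, 0, 25, 0, 1],
  [0, 0, 40, 0, 1],
  [5, -20, 40, 0, 1],
  [10, -40, 8, 0, 1],
  [16, -40, 0, 0, 1],
  [16, -40, 0, 0, 1],
  [18, -40, 0, 0, 1],
  [18, -40, 0, 0, 1],
  [18, -40, 0, 0, 1],
  [18, -40, 0, 0, 1],
  [18, -30, 0, 0, 1],
  [13.5, -20, 0, 0, 1],
])

```text
time: 18.55
tool_pos: [0.5742, -0.2375, 0.119]
tool_rot: [-3.141, 0.0, 1.391]
contact_force: [0.9, 0.2, -1.2]
opening: 0.0285
grip_force: 25.0
```

Emit:
move_arm([
  [3, -6, -30, 0, 1],
  [0, 0, -40, 0, 1],
  [0, 0, -20, 0, 1],
  [0, 0, 0, 0, 1],
  [0, 0, 0, 0, 1],
])

```text
time: 19.05
tool_pos: [0.5769, -0.241, 0.0298]
tool_rot: [-3.141, -0.0, 1.393]
contact_force: [0.7, 0.8, -0.7]
opening: 0.0288
grip_force: 25.0
```

Place at z ≈ 0.011.

Emit:
move_arm([
  [0, 0, -10, 0, 1],
  [0, 0, -6, 0, 1],
  [0, 0, -2, 0, 1],
  [0, 0, -1, 0, 1],
  [0, 0, 0, 0, 1],
  [0, 0, 0, 0, 1],
  [0, 0, 0, 0, -0.4],
  [0, 0, 0, 0, -0.4],
  [0, 0, 0, 0, -0.4],
  [0, 0, 0, 0, -0.4],
  [0, 0, 0, 0, -0.4],
])

```text
time: 20.15
tool_pos: [0.5768, -0.241, 0.0107]
tool_rot: [3.141, 0.0, 1.393]
contact_force: [-0.7, 0.2, -0.5]
opening: 0.0621
grip_force: 0.0
```

Emit:
move_arm([
  [0, 0, 30, 0, -0.4],
  [0, 0, 40, 0, -0.4],
  [-5, 10, 20, 0.1, -0.4],
  [-15, 25, 0, 0.1, -0.4],
  [-20, 30, 0, 0.1, -0.4],
  [-20, 30, 0, 0.092, -0.4],
  [-20, 30, 0, 0, -0.4],
  [-20, 30, 0, 0, -0.4],
  [-20, 30, 0, 0, -0.4],
  [-15, 25, -10, 0, -0.4],
  [-9.5, 15, -20, 0, -0.4],
  [0, 4, -10, 0, -0.4],
])

```text
time: 21.35
tool_pos: [0.4305, -0.0105, 0.06]
tool_rot: [-3.14, -0.001, 1.787]
contact_force: [-0.4, -1.1, 0.1]
opening: 0.0643
grip_force: 0.0
```

```bash
python3 - <<'E'
from h import *
a=shot('scene','s4');cv2.imwrite('pics/s4c.png',cv2.resize(cv2.cvtColor(a,cv2.COLOR_RGB2BGR)[130:330,160:440],None,fx=2.8,fy=2.8))
s=monitor.observe();print(s['time'],s['tool_pos'],s['tool_rot'])
E
```

```text
21.4 [ 0.4310431  -0.01089279  0.05909007] [-3.13910816e+00 -1.22739649e-03  1.78606938e+00]
```

View pics/s4c.png

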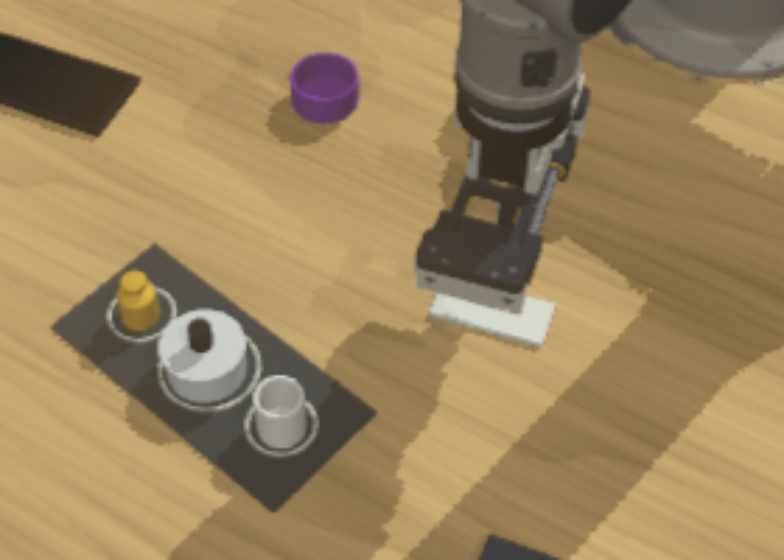

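All three objects stand on their circles with the lid on the tin; the gripper is centred over the plate. Now I'll grasp the plate.

Emit:
move_arm([
  [1, -1, -25, 0, -0.4],
  [0, 0, -18, 0, -0.4],
  [0, 0, -8, 0, -0.4],
  [0, 0, -4, 0, -0.4],
  [0, 0, 0, 0, -0.4],
  [0, 0, 0, 0, -0.4],
])

```text
time: 22.0
tool_pos: [0.434, -0.0133, 0.0063]
tool_rot: [3.14, 0.0, 1.785]
contact_force: [0.4, 0.0, -0.2]
opening: 0.064
grip_force: 0.0
```

Emit:
move_arm([
  [0, 0, -1, 0, 1],
  [0, 0, 0, 0, 1],
  [0, 0, 0, 0, 1],
  [0, 0, 0, 0, 1],
  [0, 0, 0, 0, 1],
  [0, 0, 0, 0, 1],
])

```text
time: 22.6
tool_pos: [0.4334, -0.013, 0.0049]
tool_rot: [3.141, 0.0, 1.785]
contact_force: [-0.5, 0.0, 2.8]
opening: 0.0381
grip_force: 25.0
```

Emit:
move_arm([
  [0, 0, 0, 0, -0.4],
  [0, 0, 0, 0, -0.4],
  [0, 0, 0, 0, -0.4],
  [0, 0, -2, 0, -0.4],
  [0, 0, -1, 0, -0.4],
  [0, 0, 0, 0, -0.4],
])

```text
time: 23.2
tool_pos: [0.4331, -0.013, 0.0015]
tool_rot: [-3.141, -0.0, 1.785]
contact_force: [-0.5, 0.5, 0.6]
opening: 0.0643
grip_force: 0.0
```

Emit:
move_arm([
  [0, 0, 0, 0, 1],
  [0, 0, 0, 0, 1],
  [0, 0, 0, 0, 1],
  [0, 0, 0, 0, 1],
  [0, 0, 0, 0, 1],
  [0, 0, 0, 0, 1],
])

```text
time: 23.8
tool_pos: [0.4333, -0.013, 0.0018]
tool_rot: [3.141, 0.0, 1.785]
contact_force: [0.7, 0.9, 1.6]
opening: 0.0395
grip_force: 25.0
```

Emit:
move_arm([
  [0, 0, 20, 0, 1],
  [0, 0, 40, 0, 1],
  [10, 10, 40, 0, 1],
  [22, 18, 0, -0.03, 1],
  [25, 21, 0, -0.025, 1],
  [25, 21, 0, 0, 1],
  [25, 21, 0, 0, 1],
  [25, 21, 0, 0, 1],
  [25, 21, 0, 0, 1],
  [22, 18, 0, 0, 1],
  [13, 10, 0, 0, 1],
  [5.5, 4.5, 0, 0, 1],
])

```text
time: 25.0
tool_pos: [0.6314, 0.1535, 0.1011]
tool_rot: [-3.141, -0.0, 1.731]
contact_force: [-0.7, -0.6, -0.4]
opening: 0.0395
grip_force: 25.0
```

Emit:
move_arm([
  [0, 0, -20, 0, 1],
  [0, 0, -20, 0, 1],
  [0, 0, -10, 0, 1],
  [0, 0, 0, 0, 1],
  [0, 0, 0, 0, 1],
])

```text
time: 25.5
tool_pos: [0.631, 0.1523, 0.0523]
tool_rot: [3.141, 0.0, 1.73]
contact_force: [-0.1, -0.2, 0.4]
opening: 0.0393
grip_force: 25.0
```

```bash
python3 - <<'E'
from h import *
a=shot('scene','s5');cv2.imwrite('pics/s5c.png',cv2.resize(cv2.cvtColor(a,cv2.COLOR_RGB2BGR)[240:410,280:480],None,fx=3.4,fy=3.4))
s=monitor.observe();print(s['time'],s['tool_pos'],s['tool_rot'])
E
```

```text
25.55 [0.63136645 0.15237184 0.0527706 ] [3.14000401e+00 9.42329670e-05 1.72957009e+00]
```

View pics/s5c.png

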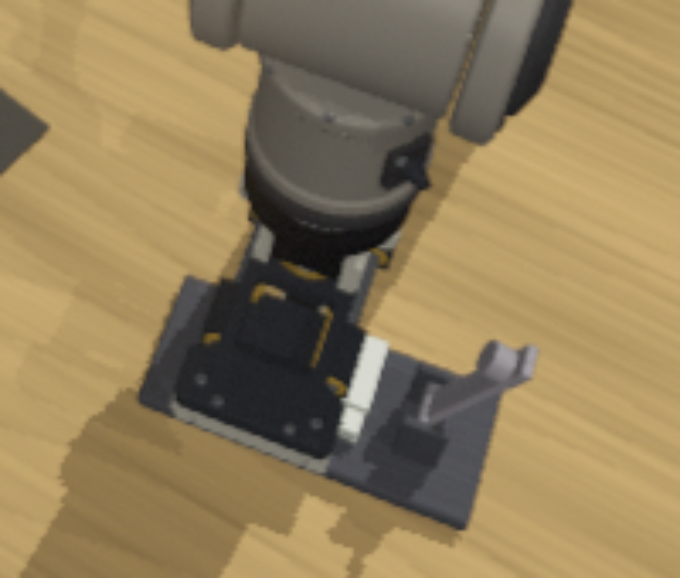

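The plate is over the pile, aligned, clear of the arm. Lowering.

Emit:
move_arm([
  [0, 0, -14, 0, 1],
  [0, 0, -7, 0, 1],
  [0, 0, -3, 0, 1],
  [0, 0, -1.5, 0, 1],
  [0, 0, 0, 0, 1],
  [0, 0, 0, 0, 1],
])

```text
time: 26.15
tool_pos: [0.6311, 0.1525, 0.0265]
tool_rot: [3.141, 0.0, 1.73]
contact_force: [-0.3, 0.2, -0.2]
opening: 0.0393
grip_force: 25.0
```

Emit:
move_arm([
  [0, 0, -0.5, 0, -0.4],
  [0, 0, 0, 0, -0.4],
  [0, 0, 0, 0, -0.4],
  [0, 0, 0, 0, -0.4],
  [0, 0, 15, 0, -0.4],
  [0, 0, 40, 0, -0.4],
  [0, 0, 45, 0, -0.4],
  [0, 0, 45, 0, 1],
  [0, 0, 40, 0, 1],
  [-5, 30, 0, 0, 1],
  [-6, 40, 0, 0, 1],
  [-6, 40, 0, 0, 1],
])

```text
time: 27.35
tool_pos: [0.6138, 0.2632, 0.2128]
tool_rot: [3.139, -0.0, 1.728]
contact_force: [0.2, -0.2, 0.5]
opening: 0.0288
grip_force: 0.0
```

Emit:
move_arm([
  [-6, 33.5, 0, 0, 1],
  [0, 0, 0, 0, 1],
  [0, 0, -30, 0, 1],
  [0, 0, -40, 0, 1],
  [0, 0, -30, 0, 1],
  [0, 0, -10, 0, 1],
  [0, 0, 0, 0, 1],
])

```text
time: 28.05
tool_pos: [0.6075, 0.2952, 0.1001]
tool_rot: [-3.14, 0.001, 1.729]
contact_force: [-1.1, -0.4, -0.1]
opening: 0.0003
grip_force: 0.0
```

```bash
python3 - <<'E'
from h import *
a=shot('scene','s6');cv2.imwrite('pics/s6c.png',cv2.resize(cv2.cvtColor(a,cv2.COLOR_RGB2BGR)[240:410,280:480],None,fx=3.4,fy=3.4))
s=monitor.observe();print(s['time'],s['tool_pos'],s['tool_rot'],s['contact_force'])
E
```

```text
28.1 [0.60848278 0.2956501  0.10186703] [ 3.14052717e+00 -3.78326531e-05  1.72928594e+00] [0.07662609 0.70648948 0.11873558]
```

View pics/s6c.png

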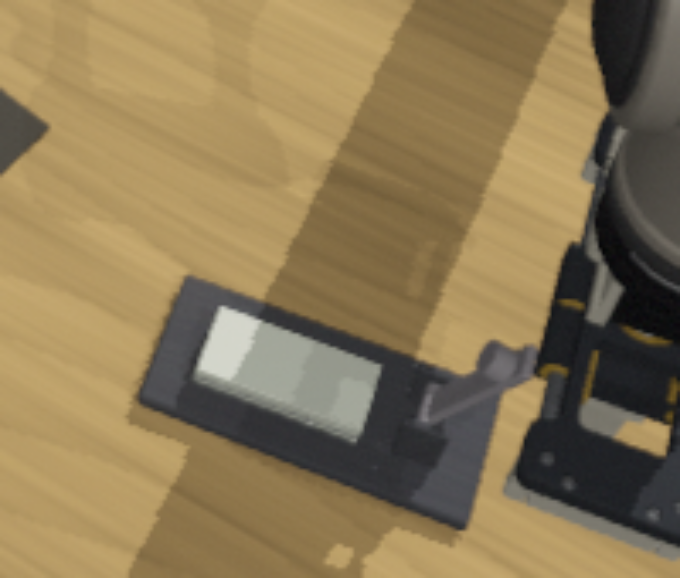

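Emit:
move_arm([
  [1.1, -7, 0, 0, 1],
  [1.1, -7, 0, 0, 1],
  [1.1, -7, 0, 0, 1],
  [1.1, -7, 0, 0, 1],
  [1, -6, 0, 0, 1],
  [1, -6, 0, 0, 1],
  [1, -6, 0, 0, 1],
  [1, -6, 0, 0, 1],
  [1, -6, 0, 0, 1],
  [1, -6, 0, 0, 1],
])

```text
time: 29.1
tool_pos: [0.6182, 0.2315, 0.1006]
tool_rot: [-3.141, 0.0, 1.73]
contact_force: [0.9, -0.3, 0.1]
opening: 0.0009
grip_force: 0.2
```

```bash
python3 - <<'E'
from h import *
a=shot('scene','s7');cv2.imwrite('pics/s7c.png',cv2.resize(cv2.cvtColor(a,cv2.COLOR_RGB2BGR)[240:410,280:480],None,fx=3.4,fy=3.4))
s=monitor.observe();print(s['time'],s['tool_pos'],s['contact_force'])
E
```

```text
29.15 [0.61844585 0.23052946 0.10057515] [ 0.812219   -0.20482378  0.17861029]
```

View pics/s7c.png

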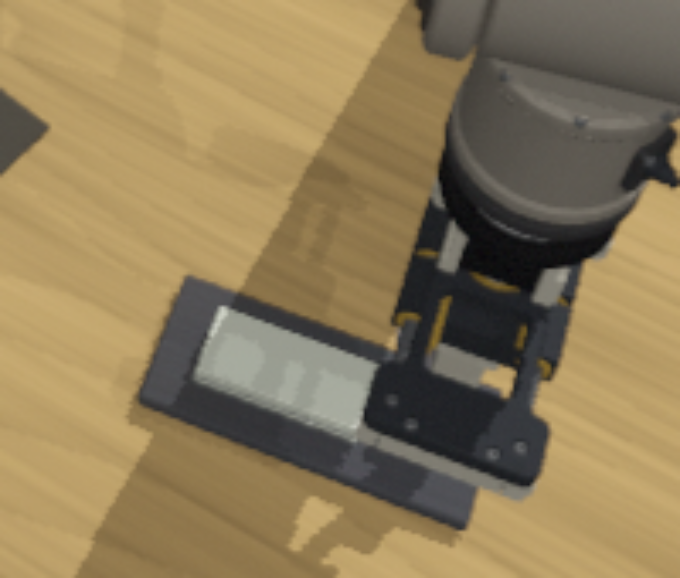

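The gripper is now at the hinge with the bar hidden behind it. Pushing on about 30 mm more, then lifting away.

Emit:
move_arm([
  [1, -6, 0, 0, 1],
  [1, -6, 0, 0, 1],
  [1, -6, 0, 0, 1],
  [1, -6, 0, 0, 1],
  [1, -6, 0, 0, 1],
  [0, -2, 0, 0, 1],
  [0, 0, 0, 0, 1],
  [0, 0, 0, 0, 1],
  [0, 0, 0, 0, 1],
])

```text
time: 30.05
tool_pos: [0.6232, 0.2003, 0.1007]
tool_rot: [3.141, -0.0, 1.73]
contact_force: [-0.0, -0.7, 1.2]
opening: 0.0002
grip_force: 0.0
```

Emit:
move_arm([
  [0, 10, 30, 0, 1],
  [0, 0, 40, 0, 1],
  [0, 0, 40, 0, 1],
  [-30, -20, 0, 0, 1],
  [-35, -20, 0, 0, 1],
  [-35, -20, 0, 0, 1],
  [-35, -20, 0, 0, 1],
  [-35, -20, 0, 0, 1],
  [-20, -20, 0, 0, 1],
  [0, 0, 0, 0, 1],
  [0, 0, 0, 0, 1],
  [0, 0, 0, 0, 1],
])

```text
time: 31.25
tool_pos: [0.4341, 0.0905, 0.211]
tool_rot: [3.14, -0.0, 1.73]
contact_force: [0.7, 0.1, -1.1]
opening: 0.0006
grip_force: 0.0
```

```bash
python3 - <<'E'
from h import *
a=shot('scene','s8');cv2.imwrite('pics/s8c.png',cv2.resize(cv2.cvtColor(a,cv2.COLOR_RGB2BGR)[190:410,170:470],None,fx=2.6,fy=2.6))
shot('top','t8')
s=monitor.observe();print(s['time'],s['tool_pos'],s['contact_force'])
E
```

```text
31.35 [0.43393577 0.09051215 0.21061102] [0.37464134 0.21288455 0.01034875]
```

View pics/s8c.png

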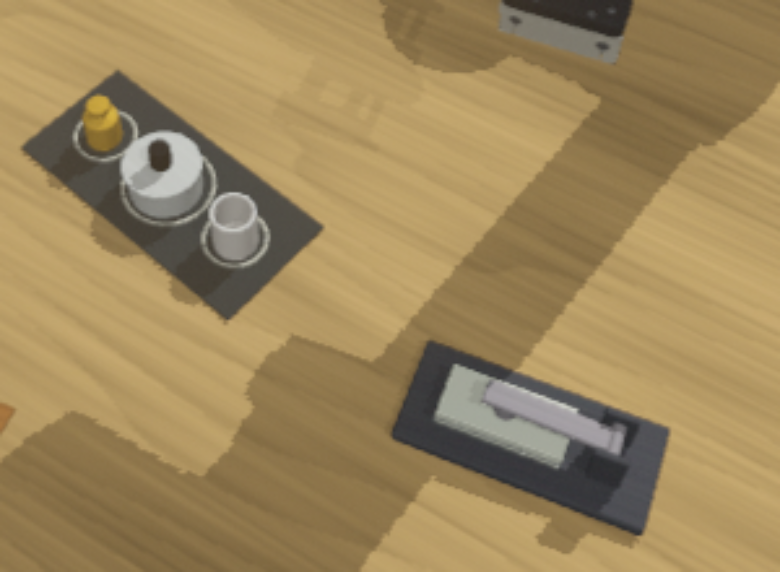

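View pics/t8.png

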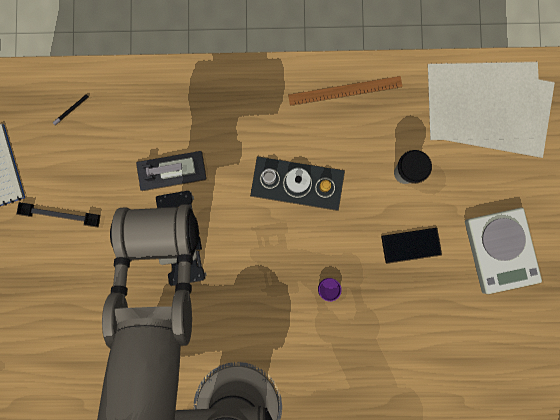

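The arm lies over the plate, and all items are on their circles; cup (413,166) and phone (411,245) have not moved. I'll let it settle, check nothing changes, then hand in.

Emit:
move_arm([
  [0, 0, 0, 0, 1],
  [0, 0, 0, 0, 1],
  [0, 0, 0, 0, 1],
  [0, 0, 0, 0, 1],
  [0, 0, 0, 0, 1],
  [0, 0, 0, 0, 1],
  [0, 0, 0, 0, 1],
  [0, 0, 0, 0, 1],
  [0, 0, 0, 0, 1],
  [0, 0, 0, 0, 1],
  [0, 0, 0, 0, 1],
  [0, 0, 0, 0, 1],
])

```text
time: 32.55
tool_pos: [0.4332, 0.09, 0.2107]
tool_rot: [3.142, -0.0, 1.73]
contact_force: [-0.2, -1.2, -0.6]
opening: 0.0006
grip_force: 0.0
```

```bash
python3 - <<'E'
from h import *
b=cv2.imread('pics/s8.png');shot('scene','s9');a=cv2.imread('pics/s9.png')
d=cv2.absdiff(a,b)[300:400,310:450].max(2);print('changed px holder',(d>25).sum())
# bar tip (92mm from hinge, top side) predicted for level 0.05 and plate-less states
for q in(.05,.3):
    y=.075-.092*np.cos(q);z=.040+.092*np.sin(q);print(q,(pix('scene',[.6309-.157*y,.1528+.9875*y,z+.003])-[170,190])*2.6)
if (d>25).sum()<10: print(workorder.hand_in())
E
```

```text
changed px holder 0
0.05 [480.41131146 388.48850954]
0.3 [489.18408551 375.73135134]
the job is handed in; nothing more can be done
None
```

The job is handed in at about 32.5 s: by the last pictures, the lidded tin, cup and weight stand on their circles, the plate lies on the pile with the arm resting on it, and the coffee cup and phone have not moved; no verdict came back.

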